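Sort the sealed hardware tins by weight

ROBOT

A 7-joint arm with a two-finger parallel gripper is mounted at the origin on the work surface. World frame = base frame: x ahead of the robot, y to its left, z up, the work surface at z = 0. Lengths are in mm, angles in degrees, forces in N, time in s.
With the tool pointing down it reaches from about 350 to 775 mm from the base axis. Payload 3.1 kg.
Tool frame: the origin (TCP) lies midway between the tips of the shut fingers; the grasp point (between the pads) lies 19 mm behind it (manip.hold_point_z is the distance from the TCP to the grasp point, in mm); y points along the fingers, z is the direction in which the jaws open and shut, and the axes are right-handed (so a half turn about y gives the same grasp; the last joint's range is limited). The gripper opens to 85 mm and grips with 20 to 120 N. Pads are 22 mm wide; open, the fingers measure 114 mm over their backs; the gripper's body (76 mm by 85 mm) begins 54 mm behind the grasp point. The pads swing forward as they close: fully open they stand 13 mm farther back than shut.
Start: joints at [65.907, 17.813, 0.802, 86.603, -0.252, 75.585, -1.558], TCP at [203.427, -511.014, 231.304] pointing down, gripper open.
Joint ranges: [-154.91, 154.91], [-16.99, 109.72], [-72.82, 74.43], [7.12, 147.25], [-82.49, 262.49], [11.32, 116.49], [-174.64, 174.64]. Speed limits (degrees/s): [159.86, 159.86, 180, 180, 180, 180, 180].

INTERFACE

Orientations are given as a 3x3 rotation matrix whose columns are the frame's x, y, z axes.
In Python, from plant import manip gives the robot as it stands. Calls block until the motion is done:
- manip.goto(position, orientation): joint-space move of the TCP to a pose.
- manip.line_to(position, ori=None, rate=150, force_limit=None): straight line of the TCP; ori=None keeps the orientation; rate is the mean speed in mm/s. With force_limit (N) it stops when the force on the tool has changed by that much, and returns True; else False.
- manip.movej(angles): joint-space move.
- manip.gripper_to(opening, newtons=None): finger opening in mm; newtons is the grip in N (None keeps the last); returns when the fingers have stopped.
- manip.sleep(seconds).
- manip.inverse_kinematics(position, orientation): joint angles nearest the present ones, or None.
- manip.get_obs(): the state.
- manip.camera(name): name is "scene" or "top" or "wrist"; returns the picture (480x640x3 uint8, red, green, blue); there is no depth.
- manip.camera_info(name): a dict with "intrinsics" (3x3 intrinsics, pixels), "dist" ([k1, k2, p1, p2, k3] as OpenCV has them; the pictures are not rectified), "R" (3x3) and "t" (3): a world point X has camera coordinates R X + t. Camera axes: x right, y down, z forward; pixel columns grow to the right and rows downward; lengths in mm; the calibration is good to about 2 mm. A picture is of the moment at which its call begins: read the wrist's pose just before it. camera_info takes no time and is no camera call; for the wrist camera it gives the pose at the moment of the call.
A pose or a line that the arm cannot do raises manip.IKError and nothing moves.
- manip.close_job(): hands the job in, once; it reports no verdict.
The state is a dict: "t": time; "joint_positions": joint angles; "qvel": joint speeds; "joint_torque": joint torques, N m; "tool_pos": TCP position; "tool_rot": TCP orientation; "wrist_force": force on the tool from outside, world axes, zero at the start; "wrist_torque": the same for the moment, N m; "gripper_width": finger opening in mm.
Only numpy, scipy, OpenCV 4.12 (cv2) and the standard library are available. Lean on these libraries where they do the work, as an engineer would, in place of code of your own. Each camera call takes 0.05 s, during which the arm holds its last target. There are 200 camera calls.

TASK

Two identical sealed rectangular tins stand on the electronics bench, one full of hardware and one empty. Feel which is which by lifting them, then stand the full one in the long rectangular tray and the empty one in the square tray. Each must end upright and flat on the tray floor; set them down rather than dropping them.

Things in the scene. Friction and masses are not known exactly. Their poses are not given: they have to be found in the camera images.
- tin_a: closed rectangular aluminium tin, 84 mm long (its x), 60 wide (its y; grip these sides), 55 tall; origin at the centre of its underside, z up. The two tins look alike. Either one is full: 0.41 to 0.60 kg in all (4.0 to 5.9 N to lift); the other is empty: 0.10 kg (1.0 N). Loose contents may shift by 3 mm. A grip of 40 N carries it safely
- tin_b: closed rectangular aluminium tin, 84 mm long (its x), 60 wide (its y; grip these sides), 55 tall; origin at the centre of its underside, z up. The two tins look alike. Either one is full: 0.41 to 0.60 kg in all (4.0 to 5.9 N to lift); the other is empty: 0.10 kg (1.0 N). Loose contents may shift by 3 mm. A grip of 40 N carries it safely
- tray_full: an open, low, plain steel tray fixed to the bench, 240 (along its x) by 150 (along its y) mm outside, walls 25 mm high and 4 mm thick, floor 4 mm above the bench; origin at the centre of its underside, z up, x along its long side. It takes the full tin. It may stand on the left or the right of the tins
- tray_empty: an open, low, plain steel tray fixed to the bench, 150 by 150 (square) mm outside, walls 25 mm high and 4 mm thick, floor 4 mm above the bench; origin at the centre of its underside, z up. It takes the empty tin. It may stand on the left or the right of the tins
There are look-alikes about, which are no part of the job. What is shaped like the tin_a but green is not meant.

How it is judged:
By the outcome, as a careful person would: the job done as asked, in the order asked, and still so for the second after the job is handed in, with the robot touching nothing.
It also fails if it takes over 58 s, if anything falls off the work surface, if the arm or the gripper's body presses on something with over 40 N, if the wrist force passes 120 N, or if a joint passes its speed limit or range.

## Working session

There is one attempt and no reset: what is moved stays moved. The work goes in short steps, each a Python script; the robot and the scene stay as the last script left them, time stands still between calls to the robot, and variables do not carry over. Pictures are saved under pics/ and viewed, about 8 in all and at most 12, crops included, and the job is handed in when it is done.

```bash
mkdir -p pics; ls; python3 - <<'E'
from plant import manip
import cv2,numpy as np
for n in("top","scene"):
    cv2.imwrite(f"pics/{n}0.png",manip.camera(n)[:,:,::-1])
    print(n,manip.camera_info(n))
o=manip.get_obs();print(o["t"],o["tool_pos"],np.round(o["tool_rot"],2),o["wrist_force"],o["gripper_width"])
E
```

```text
pics
top {'intrinsics': array([[452.66764817,   0.        , 321.85041347],
       [  0.        , 452.66764817, 240.5564783 ],
       [  0.        ,   0.        ,   1.        ]]), 'dist': array([-0.070796,  0.      ,  0.      ,  0.      ,  0.      ]), 'R': array([[ 0.01722252, -0.99905386,  0.03993457],
       [-0.98569361, -0.02366271, -0.16687778],
       [ 0.16766485, -0.0364892 , -0.98516853]]), 't': array([-30.39316436, 548.25326516, 823.02654705])}
scene {'intrinsics': array([[518.18982195,   0.        , 320.36551413],
       [  0.        , 518.18982195, 238.15475579],
       [  0.        ,   0.        ,   1.        ]]), 'dist': array([-0.09861037,  0.        ,  0.        ,  0.        ,  0.        ]), 'R': array([[-0.13074344,  0.99128887,  0.01589141],
       [ 0.74922893,  0.10928958, -0.65323182],
       [-0.64927819, -0.07349947, -0.75699119]]), 't': array([  78.57473333, -384.29674384, 1448.05050788])}
0.1 [ 203.1775839  -510.38039255  230.31982562] [[-0.93 -0.    0.37]
 [-0.37  0.   -0.93]
 [ 0.   -1.   -0.  ]] [-0.79758531 -0.27465446  0.46607227] 85.36825460765024
```

View pics/top0.png

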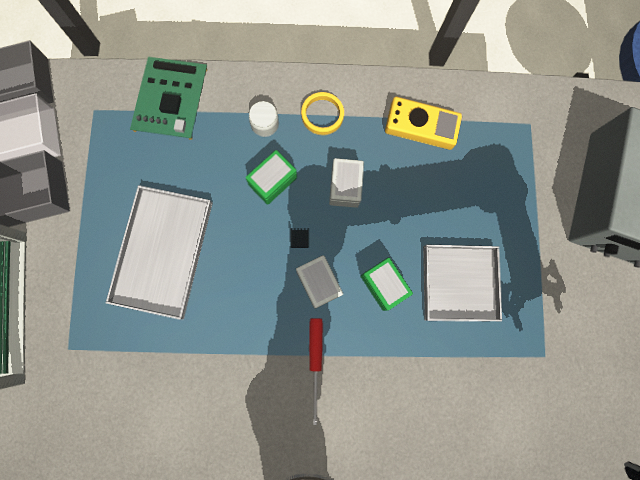

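View pics/scene0.png

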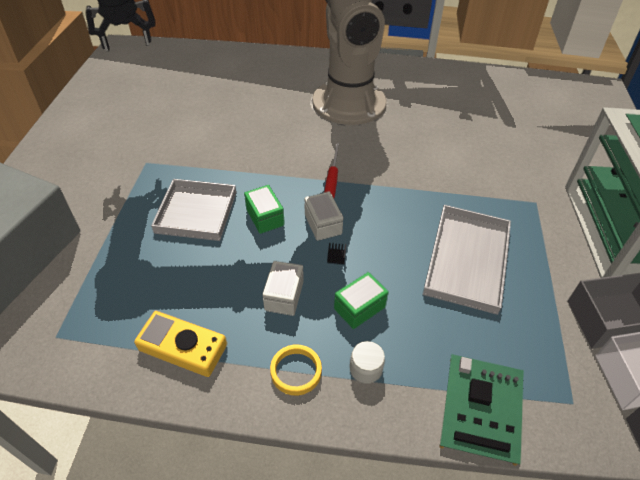

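The tins that fit the description are the plain aluminium boxes, near (347,178) and (319,281) in the top view. The green-sided boxes at (271,176) and (387,284) are the look-alikes. The long tray is at (160,252) and the square one at (462,283). I'll confirm with one enlarged crop.

```bash
python3 - <<'E'
import cv2
a=cv2.imread("pics/top0.png")[140:320,240:420]
b=cv2.imread("pics/scene0.png")[175:325,240:390]
a=cv2.resize(a,(590,590),interpolation=cv2.INTER_CUBIC)
cv2.imwrite("pics/crop.png",a)
E
```

```text
(no output)
```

View pics/crop.png

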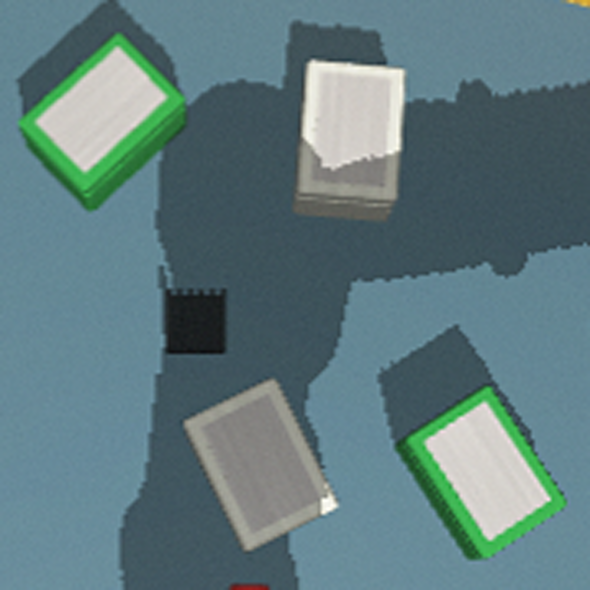

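The crop confirms it. The far plain tin's lid has crop corners (307,60), (405,68), (397,200), (298,195). The near one's are (272,379), (337,508), (249,550), (184,423). The other two have green sides.

```bash
cat > h.py <<'E'
from plant import manip
import numpy as np, cv2
def unproj(name,px,z,ci=None):
    c=ci or manip.camera_info(name)
    p=cv2.undistortPoints(np.float64(px).reshape(-1,1,2),c["intrinsics"],c["dist"])[:,0]
    R=c["R"];C=-R.T@c["t"]
    d=np.c_[p,np.ones(len(p))]@R
    return C+d*((z-C[2])/d[:,2])[:,None]
def rect(name,px,z,ci=None):
    "centre, sides, yaw of long axis (deg) of a rectangle of 4 corners at height z"
    w=unproj(name,px,z,ci)[:,:2]
    e=[w[1]-w[0],w[2]-w[1],w[2]-w[3],w[3]-w[0]]
    a,b=(e[0]+e[2])/2,(e[1]+e[3])/2
    l=a if np.linalg.norm(a)>np.linalg.norm(b) else b
    return w.mean(0),[round(np.linalg.norm(v),1) for v in e],np.degrees(np.arctan2(l[1],l[0]))%180
def down(yaw):
    "tool y down, jaws (z) along yaw"
    z=np.array([np.cos(np.radians(yaw)),np.sin(np.radians(yaw)),0]);y=np.array([0,0,-1.])
    return np.c_[np.cross(y,z),y,z]
E
python3 - <<'E'
from h import *
f=lambda l:np.array(l)*180/590+[240,140]
print("far",rect("top",f([(307,60),(405,68),(397,200),(298,195)]),55))
print("near",rect("top",f([(272,379),(337,508),(249,550),(184,423)]),55))
print("long",rect("top",[(139,187),(211,200),(182,319),(108,303)],25))
print("sq",rect("top",[(427,245),(499,246),(501,320),(428,320)],25))
print("green",rect("top",f([(490,388),(567,503),(485,557),(400,440)]),55))
print("heatsink",unproj("top",[[299,238]],15))
c=manip.camera_info("wrist");o=manip.get_obs()
C=-c["R"].T@c["t"];print("cam in tool",o["tool_rot"].T@(C-o["tool_pos"]),np.round(o["tool_rot"].T@c["R"].T,2))
print(manip.hold_point_z, c["intrinsics"][0])
for p,y in (((480,50,200),28),((600,-40,200),0)): 
  for q in(0,90,180,270): print(p,q,manip.inverse_kinematics(p,down(y+q)))
E
```

```text
far (array([669.18265859, -66.57587052]), [np.float64(59.3), np.float64(82.3), np.float64(58.7), np.float64(84.0)], np.float64(176.88325182392117))
near (array([468.95642319, -15.65818508]), [np.float64(82.8), np.float64(55.5), np.float64(81.3), np.float64(56.7)], np.float64(27.99375797361435))
long (array([524.15572827, 296.09602017]), [np.float64(148.1), np.float64(238.4), np.float64(147.4), np.float64(235.2)], np.float64(169.90353239822076))
sq (array([ 475.38534081, -303.14382852]), [np.float64(148.4), np.float64(147.7), np.float64(146.8), np.float64(147.6)], np.float64(179.3635694674499))
green (array([ 467.40110404, -145.40136832]), [np.float64(79.4), np.float64(57.3), np.float64(82.3), np.float64(61.1)], np.float64(35.32484221931281))
heatsink [[558.22586723  25.33011337  15.        ]]
cam in tool [ -81.3015043  -144.22438824    1.14547213] [[ 0.    0.95  0.32]
 [ 0.   -0.32  0.95]
 [ 1.   -0.   -0.  ]]
18.700000000000003 [354.58734577   0.         321.57459162]
(480, 50, 200) 0 [ 28.83883285  15.96572825 -44.89779811  98.42780969  11.88528978
  70.50949158   9.0507705 ]
(480, 50, 200) 90 [ 40.14909788  21.04935243 -61.53301902  98.1161704   19.33720195
  72.46759174  92.27016039]
(480, 50, 200) 180 [  19.85478977   13.84158993  -33.29792015   98.71128733    8.04296905
   69.83574796 -167.46163541]
(480, 50, 200) 270 [ 26.35619413  15.27156201 -41.60674406  98.5033538   10.70742673
  70.27986906 -79.88092395]
(600, -40, 200) 0 [ 27.39046796  29.70170841 -38.68506412  79.87135982  18.54650499
  76.82121515 -11.80303322]
(600, -40, 200) 90 [ 27.65847018  29.81635804 -39.1458444   79.86020085  18.80186561
  76.88845325  78.01036081]
(600, -40, 200) 180 [ -36.59317458   36.88263675   64.46509898   82.5995223   -33.23348191
   81.16832185 -151.69665286]
(600, -40, 200) 270 [ 17.84073809  26.72002551 -23.25676264  80.28272492  10.58409484
  75.14303739 -95.90309405]
```

Sizes and heights agree with the descriptions. Next I go above the near tin and take one close look with the predicted lid outline overlaid.

```bash
cat >> h.py <<'E'
def best(pos,yaw):
    q0=np.array(manip.get_obs()["joint_positions"]);c=[]
    for k in(0,180):
        q=manip.inverse_kinematics(pos,down(yaw+k))
        if q is not None: c.append((np.abs(q-q0).max(),k))
    return down(yaw+min(c)[1])
def boxpx(xy,yaw,z,ci,L=84,W=60):
    a=np.radians(yaw);u=np.array([np.cos(a),np.sin(a)]);v=np.array([-u[1],u[0]])
    P=np.array([np.r_[xy+i*u*L/2+j*v*W/2,z] for i,j in((1,1),(1,-1),(-1,-1),(-1,1))])
    return cv2.projectPoints(P,cv2.Rodrigues(ci["R"])[0],ci["t"],ci["intrinsics"],ci["dist"])[0][:,0]
E
python3 - <<'E'
from h import *
xy=np.array([469,-15.7])
p=[*xy,150];manip.goto(p,best(p,118))
ci=manip.camera_info("wrist");im=manip.camera("wrist")[:,:,::-1].copy()
cv2.imwrite("pics/w1raw.png",im)
cv2.polylines(im,[np.int32(boxpx(xy,28,55,ci))],True,(0,0,255),1)
cv2.imwrite("pics/w1.png",im)
import pickle;pickle.dump(ci,open("ci1.pkl","wb"))
o=manip.get_obs();print(o["t"],o["tool_pos"],o["joint_positions"],o["wrist_force"])
E
```

```text
2.1917 [469.21522946 -17.12278509 150.04214   ] [ 27.98941761  15.08474646 -33.33590274 104.87968271   9.295362
  62.73252094 -70.8635141 ] [-0.2394919  -0.26946105  0.07084008]
```

View pics/w1.png

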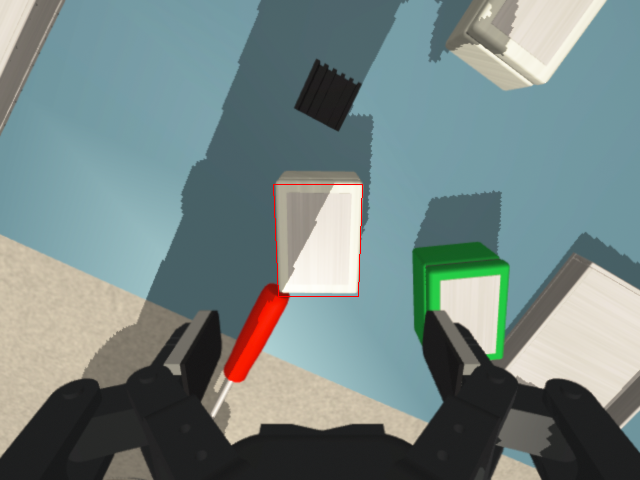

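The outline fits the near tin's lid at (318,240) to within 2 mm, and the red screwdriver at (275,290) is clear of the finger line. Grasp and weigh.

```bash
python3 - <<'E'
from h import *
R=manip.get_obs()["tool_rot"]
R=best([469,-15.7,150],118)
manip.line_to([469,-15.7,150],R)
manip.line_to([469,-15.7,13],rate=120)
f0=np.mean([manip.get_obs()["wrist_force"] for _ in range(3)],0)
manip.gripper_to(0,40)
print("w",manip.get_obs()["gripper_width"])
manip.line_to([469,-15.7,60],rate=80);manip.sleep(.4)
for _ in range(5):
    manip.sleep(.05);o=manip.get_obs();print(np.round(o["wrist_force"],2),np.round(o["wrist_torque"],2))
print(f0,o["gripper_width"],o["t"],o["tool_pos"])
for n,p,y in(("long",[524,296],80),("sq",[475,-303],90),("sq",[475,-303],0)):
    for k in(0,180):
        q=manip.inverse_kinematics([*p,120],down(y+k));print(n,y+k,None if q is None else np.round(q-o["joint_positions"]), None if q is None else np.round(q))
E
```

```text
w 59.52652101269167
[-0.06 -0.35 -4.59] [ 0.   -0.03 -0.  ]
[ 0.18 -0.57 -4.52] [ 0.    0.04 -0.01]
[-0.25 -0.45 -4.5 ] [-0.03  0.02  0.02]
[-0.13  0.17 -4.73] [ 0.01 -0.01  0.  ]
[-0.55  0.75 -4.28] [ 0.02 -0.02  0.  ]
[-0.59044764 -0.98991413  0.73455892] 59.59627360062516 8.5167 [468.97690993 -15.68613384  59.96015079]
long 80 [-47.   4.  14. -24.  -6.  12. -60.] [  0.  37. -49.  86.  29.  70.  27.]
long 260 [-117.    9.  127.  -21.  -74.   16. -187.] [ -70.   42.   64.   89.  -39.   74. -100.]
sq 90 [ 22.   3.   6. -18.  -4.  11.   9.] [ 68.  35. -56.  92.  31.  69.  96.]
sq 270 [ -53.   -0.  116.  -15.  -63.    9. -122.] [ -6.  33.  54.  95. -28.  67. -35.]
sq 0 [  9.  -4.  27. -18. -17.   6. -71.] [ 56.  29. -35.  93.  18.  64.  16.]
sq 180 [ -58.    5.  127.  -15.  -70.   12. -206.] [ -11.   38.   65.   95.  -36.   70. -119.]
```

Lift force is 4.5 N, so the near tin is the full one. It goes in the long tray at (524,296), set down with a force stop.

```bash
cat >> h.py <<'E'
def place(xy,yaw):
    o=manip.get_obs();manip.line_to([*o["tool_pos"][:2],150],rate=150)
    p=[*xy,150];manip.goto(p,best(p,yaw))
    manip.line_to([*xy,28],rate=120);manip.sleep(.2)
    hit=manip.line_to([*xy,14],rate=20,force_limit=4)
    o=manip.get_obs();print("contact",hit,o["tool_pos"],np.round(o["wrist_force"],1),o["gripper_width"])
    manip.gripper_to(85)
    manip.line_to([*xy,150],rate=150)
    o=manip.get_obs();print("t",o["t"],o["gripper_width"],np.round(o["wrist_force"],1))
E
python3 - <<'E'
from h import *
place([524,296],80)
xy=np.array([669.2,-66.6])
p=[*xy,150];manip.goto(p,best(p,86.9))
ci=manip.camera_info("wrist");im=manip.camera("wrist")[:,:,::-1].copy()
cv2.polylines(im,[np.int32(boxpx(xy,176.9,55,ci))],True,(0,0,255),1)
t=manip.camera("top")[:,:,::-1]
cv2.imwrite("pics/w2.png",cv2.resize(np.hstack([im,t]),(800,300),interpolation=cv2.INTER_AREA))
o=manip.get_obs();print(o["t"],o["tool_pos"])
E
```

```text
contact True [524.05844843 295.97497788  17.77532314] [-0.2 -0.3  5.2] 59.642705952656364
t 13.7917 84.9775267034503 [ 0.1 -0.1 -1.3]
15.3417 [669.03077334 -63.60573191 150.30940831]
```

View pics/w2.png

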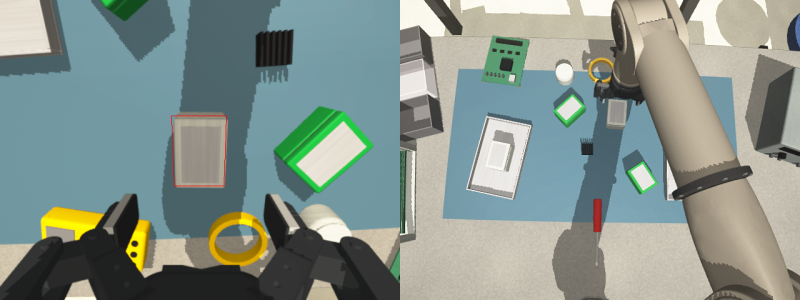

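The full tin stands in the long tray at (498,156) in the right panel. The far tin's outline matches at (199,150), apart from the arm still settling by about 3 mm. Grasp, weigh and place it.

```bash
python3 - <<'E'
from h import *
xy=[669.2,-66.6]
manip.line_to([*xy,150],best([*xy,150],86.9))
manip.line_to([*xy,13],rate=120)
manip.gripper_to(0,40)
print("w",manip.get_obs()["gripper_width"])
manip.line_to([*xy,60],rate=80);manip.sleep(.4)
F=[]
for _ in range(6): manip.sleep(.05);F.append(manip.get_obs()["wrist_force"][2])
m=np.mean(F);print(np.round(F,2),m)
if -2<m<0.5:
    place([475,-303],90)
    p=[420,-60,300];manip.goto(p,best(p,90));manip.sleep(.3)
    cv2.imwrite("pics/end_s.png",manip.camera("scene")[:,:,::-1]);cv2.imwrite("pics/end_t.png",manip.camera("top")[:,:,::-1])
    a=cv2.imread("pics/end_s.png")[150:330,120:560];b=cv2.imread("pics/end_t.png")[150:330,80:520]
    cv2.imwrite("pics/end.png",cv2.resize(np.vstack([a,b]),(726,594),interpolation=cv2.INTER_CUBIC))
    print(manip.get_obs()["t"])
E
```

```text
w 59.49060779006989
[-0.76 -1.54 -1.35 -1.07 -0.61 -1.12] -1.0737164111948474
contact True [ 474.9639922  -303.11030874   17.95898884] [-1.2 -0.   4.1] 59.22771254745563
t 23.8917 85.14108662034664 [-0.2  1.2 -0.3]
25.4083
```

View pics/end.png

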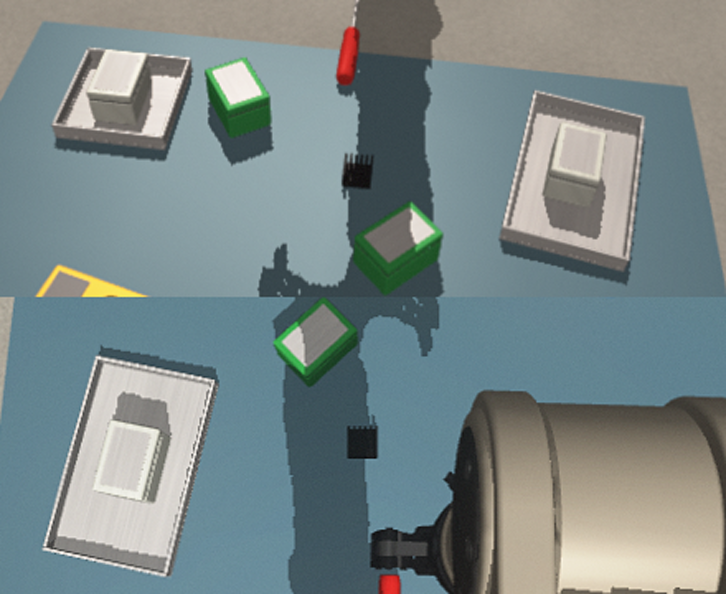

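Both tins stand upright inside their trays: the scene half shows the empty one at (118,90) and the full one at (577,160), with the look-alikes not disturbed.

```bash
python3 -c "
from plant import manip
manip.close_job()"
```

```text
the job is handed in; nothing more can be done
```

The full tin now stands in the long tray and the empty one in the square tray, and I handed the job in at about 25 s of the 58 s allowed.

- **Weighing:** the near plain tin took about 4.5 N to lift, so it is the full one. The far plain tin took about 1.1 N, so it is the empty one.
- **Setting down:** I placed the full tin first, then the empty one, lowering each until light contact (about 4–5 N). Contact came at tool heights of 17.8 and 18.0 mm, against 17 mm expected for a tin flat on the tray floor.
- **Final check:** the last scene picture shows both tins upright inside their trays, with the gripper clear. The green look-alikes were not touched. The arm hid the square tray in the last top view, so that tray was checked only in the scene view.

No check failed. One small disagreement was the arm being about 3 mm off when I looked at the far tin, because it was still settling. I corrected this before gripping.

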